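# Latch the chassis beam and hold the tailstock back at the mark

### The job

A wheel is about to be fitted to the chassis beam in this assembly jig. First swing the flat hasp over the beam until it is fully home in its catch; then pull the spring-loaded slide back by its upright handle until its pointer is in line with the point of the marker clip, and finish while still holding it there - do not let go, the spring would pull it back. Leave the beam lying in its nest and do not disturb the things around the jig.

Things in the scene. Friction and masses are not known exactly. Their poses are not given: they have to be found in the camera images.
- jig: aluminium base plate 200 (x) x 360 (y) x 12 mm, fixed to the table, turned up to 20 degrees; origin at the centre of its underside, z up. Directions below are in its own axes. Beam nest along x at y = +100; slide travels along y at x = -45. Black scale rail along y at x = +8, top 32 mm above the table; dark end block at x = -45, y = -166, top 48 mm above the table.
- catch (a point): mouth of the hasp's catch, jig x = 50, y = 29, 43 mm above the table: a dark C-shaped bracket open to jig -x, x 40..73, y 18..40, its top 55 mm above the table; the hasp's end lies in it when home
- hasp (a joint): hasp angle about its upright hinge, rad: 0 = home in the catch (hard stop), up to 1.65 open. Flat steel arm 16 wide, 6 thick, 135 mm long from the hinge, underside 40 mm above the table, 4 mm over the beam. At angle a it points to jig (-sin a, -cos a), so it closes anticlockwise seen from above. Stiff hinge: stays where left, takes about 1 N at the knob.
- hasp_hinge (a point): the hinge axis at jig x = 50, y = 155; the point is 68 mm above the table, at the knob's height; post and screw head under it reach up to 52 mm
- hasp_knob (a point): the hasp's upright black round knob, 18 mm in diameter, standing on the arm 95 mm from the hinge axis; it runs from 46 to 88 mm above the table; the point is on its axis 68 mm above the table
- slide: spring-return slide (tailstock): aluminium block 50 (x) x 60 (y) x 32 mm, steel nose towards the beam; origin under the block's centre, 18 mm above the table, axes as the jig's. At rest at jig x = -45, y = 0 against a stop; can be pulled 95 mm towards jig -y (away from the beam). Spring: 4 N at rest rising to 14 N at 75 mm, plus 1 N friction.
- slide_handle (a point): middle of the upright handle plate of the slide: 40 mm wide along jig x, 14 mm thick along jig y, from 50 to 98 mm above the table; the point is at its centre line, 83 mm above the table
- slide_pointer (a point): tip of the slide's small dark pointer, which sticks out of the block towards jig +x; same jig y as the middle of the handle; 38 mm above the table
- marker: small steel clip 22 (x) x 14 (y) x 10 mm fixed on the scale rail, 35 to 75 mm in jig -y from where the pointer rests; origin under its middle, on the rail, axes as the jig's. It does not move.
- marker_tip (a point): the marker clip's point, facing the slide (jig -x), 38 mm above the table; the pointer tip passes about 2 mm from it. In line = same jig y.
- beam: blue chassis beam 180 (x) x 24 x 24 mm, loose, 0.18 kg, lying in the jig's nest at jig y = 100, x = 0; origin at the centre of its underside 12 mm above the table
- screw_tray: bystander: orange divided tray of screws 110 x 150 x 28 mm, origin under its centre
- wheel: bystander: black rubber wheel lying flat, 64 mm diameter, 24 mm high, origin under its centre
- cup: bystander: blue plastic cup, 76 mm diameter, 100 mm high, origin under its centre
- screwdriver: bystander: screwdriver with a black handle lying on the table, origin under its middle
Not all that is in view belongs to the job. What is shaped like the beam but white is not meant.

How it is judged:
On the way, in this order (a step that is already met when the one before it is completed fails the run):
1. the hasp is closed, home in its catch (value of joint hasp below 0.06 rad), for 0.2 s.
2. with the hasp closed, the fingers hold the slide with its pointer at the marker (value of joint hasp below 0.06 rad and y of slide_pointer in the frame of marker_tip between -0.004 and 0.004 m and linear speed of slide below 0.01 m/s and contact force between the fingers and slide above 2 N), for 0.3 s.
At the end, for the whole second after the job is handed in: Hasp home (under 0.06 rad); pointer tip within 4 mm of the marker's point along the travel, at rest (under 10 mm/s) and held by the fingers with over 2 N; beam in its nest (within 10 mm, lifted under 6 mm); no bystander moved over 30 mm (all of step 2 and z of beam in the frame of jig below 0.018 m and y of beam in the frame of jig between 0.09 and 0.11 m and x of beam in the frame of jig between -0.012 and 0.012 m and not (distance of screw_tray from where it was at the start of the episode above 0.03 m) and not (distance of wheel from where it was at the start of the episode above 0.03 m) and not (distance of cup from where it was at the start of the episode above 0.03 m) and not (distance of screwdriver from where it was at the start of the episode above 0.03 m)); the arm keeps its last pose, push and grip.
It fails at once if the beam is lifted out of its nest (z of beam in the frame of jig above 0.027 m).
It fails at once if a thing around the jig is moved more than 30 mm (distance of any of screw_tray, wheel, cup, screwdriver from where it was at the start of the episode above 0.03 m).
It also fails if it takes over 48 s, if anything falls off the work surface, if the arm or the gripper's body presses on something with over 40 N, if the wrist force passes 120 N, or if a joint passes its speed limit or range.

### The arm

A 6-joint arm with a two-finger parallel gripper is mounted at the origin on the work surface. World frame = base frame: x ahead of the robot, y to its left, z up, the work surface at z = 0. Lengths are in m, angles in rad, forces in N, time in s.
With the tool pointing down it reaches from about 0.35 to 0.975 m from the base axis. Payload 4.9 kg.
Tool frame: the origin (TCP) lies at the very end of the fingers, on their centre line; the grasp point (between the pads) lies 19 mm behind it (pinch_z is the distance from the TCP to the grasp point, in m); z points along the fingers, y is the line along which they close (so a half turn about z gives the same grasp; the last joint's range is limited). The gripper opens to 85 mm and grips with 20 to 120 N. Pads are 22 mm wide; open, the fingers measure 114 mm over their backs; the gripper's body (76 mm by 85 mm) begins 54 mm behind the grasp point. The pads swing forward as they close: fully open they stand 13 mm farther back than shut.
Start: joints at [-1.257, 0.053, 1.613, -0, 1.476, -0.119], TCP at [0.262, -0.567, 0.231] pointing down, gripper open.
Joint ranges: [-3.01, 3.01], [-1.01, 2.22], [0.06, 2.58], [-1.02, 4.17], [0.09, 2.62], [-3.14, 3.14]. Speed limits (rad/s): [2.57, 2.57, 3.14, 3.14, 3.14, 3.14].

### API

Orientations are given as a unit quaternion [w, x, y, z].
In Python, from plant import * gives the robot as it stands. The module is installed in compiled form; this text tells all that it offers.
- The arm moves only by the tool play_rows, never from a script. Its arguments are lists of equal length, an entry for each row: "linear": the shift along the world's x, y, z in m, a list of three; "turn": the turn about the world's z in degrees. A call has 1 to 8 rows; each row shifts and turns the commanded pose from where the row before left it; what a row does not reach is not made up. A row lasts 1/8 s, in which the tool goes at most 62.5 mm and 10.7 degrees, less where a joint would pass 70% of its speed; a pose out of reach is approached as far as the arm can. A call is refused whole if a number of a shift passes 0.0625 or a number of a turn 10.7, either way. A call with a gripper value outside its range is refused whole. "hand" is the finger opening in m, from 0 to 0.0854, set as the call begins (left out, the last holds). The fingers move at their own pace and stop on an object; the grip force is fixed at half the most. Time passes only in rows, so rows that do not move let the fingers close. It gives the time, the measured TCP pose, the force, the opening and the grip force at its end, in the units of the state.
- state(): the state, without advancing time (a new reading comes with each control period).
- grab_frame(name): name is "side" or "top" or "wrist"; returns the picture (384x512x3 uint8, red, green, blue); there is no depth.
- camera_info(name): a dict with "camera_matrix" (3x3 intrinsics, pixels), "origin" and "attitude" of the camera in the world; the wrist camera has in their place "mount" (4x4, takes a point from camera to tool coordinates, whose origin is the TCP and whose axes are the flange's). Camera axes: x right, y down, z forward; pixel columns grow to the right and rows downward; lengths in m; the calibration is good to about 2 mm. A picture is of the moment at which its call begins: read the wrist's pose just before it. camera_info takes no time and is no camera call.
- job_done(): hands the job in; it is judged then, once.
Trained networks look in the newest picture that a camera, given by its name, has taken for a name from the list of things; names that differ only in an ending like _2 or _b are one class to them, and where a whole thing is asked for, a point or a joint stands for the part that bears it (a point fixed in the world has none). Each returns a list of dicts, best first, with "p" (0 to 1); they miss things now and then, are a little off and sometimes report something else, mostly with a low value. They report only what shows in the picture. A call takes as long as a camera call. They do not tell look-alikes from the thing itself.
- trace(camera, thing): "region" (384x512 bool, what is visible of it) and "location" ([column, row] in pixels, amid what is visible of it).
The state is a dict: "time": time; "joint_pos": joint angles; "joint_vel": joint speeds; "joint_efforts": joint torques, N m; "tool_pos": TCP position; "tool_rot": TCP orientation; "contact_force": force on the tool from outside, world axes, zero at the start; "ft_torque": the same for the moment, N m; "gripper_width": opening from 0.0 (shut) to 1.0 (fully open); "grasp_force": force on a finger pad.
Only numpy, scipy, OpenCV 4.12 (cv2) and the standard library are available. Lean on these libraries where they do the work, as an engineer would, in place of code of your own. Each camera call takes 0.05 s, during which the arm holds its last target. There are 200 camera calls.

## Working session

There is one attempt and no reset: what is moved stays moved. The work goes in short steps, Python scripts to look and compute and a tool call to move; the robot and the scene stay as the last step left them, time stands still between calls to the robot, and variables do not carry over. Pictures are saved under pics/ and viewed, at most 10 in all, crops included, and the job is handed in when it is done.

Besides the shell and the picture viewer there is one more tool, called after "Call:" by a JSON object that holds its "method" and its "body". play_rows: Moves the arm, as the interface text tells. Its arguments: {"type":"object","properties":{"linear":{"type":"array","items":{"type":"array","items":{"type":"number"}}},"turn":{"type":"array","items":{"type":"number"}},"hand":{"type":"number"}},"required":["linear","turn"]}

```bash
mkdir -p pics
cat > h.py <<'E'
import numpy as np, cv2
from plant import *
def cam(n):
    c=camera_info(n); K=np.array(c["camera_matrix"]); 
    return c,K
def save(n,f,im=None):
    im=grab_frame(n) if im is None else im
    cv2.imwrite("pics/"+f,im[:,:,::-1]); return im
E
python3 - <<'E'
from h import *
for n in("side","top","wrist"): print(n,camera_info(n))
print(state())
t=save("top","t0.png"); s=save("side","s0.png")
for n in("top","side"):
  for th in("jig","hasp_knob","slide_handle","slide_pointer","marker","marker_tip","hasp_hinge","catch","beam","slide","hasp","cup","wheel","screw_tray","screwdriver"):
    try: print(n,th,[(round(d["p"],2),np.round(d["location"],1).tolist(),int(d["region"].sum())) for d in trace(n,th)][:2])
    except Exception as e: print(n,th,e)
E
```

```text
side {'camera_matrix': array([[392.00547617,   0.        , 252.64467095],
       [  0.        , 392.00547617, 191.72122199],
       [  0.        ,   0.        ,   1.        ]]), 'origin': array([0.14942633, 0.65299158, 0.86517689]), 'attitude': array([ 0.10872072, -0.27412696,  0.88418178, -0.36229379])}
top {'camera_matrix': array([[374.7190971 ,   0.        , 252.26871554],
       [  0.        , 374.7190971 , 188.70169132],
       [  0.        ,   0.        ,   1.        ]]), 'origin': array([0.45342035, 0.03979124, 1.31352234]), 'attitude': array([-0.03454485,  0.71281983, -0.69967371,  0.03393004])}
wrist {'camera_matrix': array([[321.76765291,   0.        , 252.33377702],
       [  0.        , 321.76765291, 200.6055394 ],
       [  0.        ,   0.        ,   1.        ]]), 'mount': array([[ 7.34964094e-04, -9.66130211e-01, -2.58054018e-01,
         6.56562408e-02],
       [ 9.99999684e-01,  6.31966609e-04,  4.82076701e-04,
         2.81254271e-04],
       [-3.02667342e-04, -2.58054290e-01,  9.66130370e-01,
        -1.43258304e-01],
       [ 0.00000000e+00,  0.00000000e+00,  0.0
[... 1602 characters left out ...]
581), (0.48, [261.0, 231.0], 375)]
side hasp_knob [(0.88, [260.3, 231.7], 375)]
side slide_handle [(0.92, [283.8, 200.3], 518), (0.74, [269.2, 182.9], 42)]
side slide_pointer [(0.97, [280.8, 199.4], 488)]
side marker [(0.41, [269.2, 178.1], 38)]
side marker_tip [(0.58, [267.4, 182.5], 41)]
side hasp_hinge [(0.86, [258.6, 231.2], 324)]
side catch [(0.74, [270.2, 205.4], 5591)]
side beam [(0.9, [191.6, 173.0], 592), (0.8, [293.6, 323.1], 1027)]
side slide [(0.6, [283.5, 199.1], 538)]
side hasp [(0.85, [264.8, 231.7], 326)]
side cup [(0.57, [302.3, 117.7], 585)]
side wheel [(0.61, [215.2, 345.0], 717)]
side screw_tray [(0.88, [133.1, 310.4], 3321)]
side screwdriver [(0.62, [372.7, 160.3], 256)]
```

Run:
```python
import cv2
t=cv2.imread("pics/t0.png");s=cv2.imread("pics/s0.png")
a=cv2.resize(t[140:260,200:360],None,fx=5,fy=5,interpolation=cv2.INTER_CUBIC)
b=cv2.resize(s[120:270,170:370],None,fx=4,fy=4,interpolation=cv2.INTER_CUBIC)
cv2.imwrite("pics/a.png",a);cv2.imwrite("pics/b.png",b)
```

```text
(no output)
```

View pics/a.png

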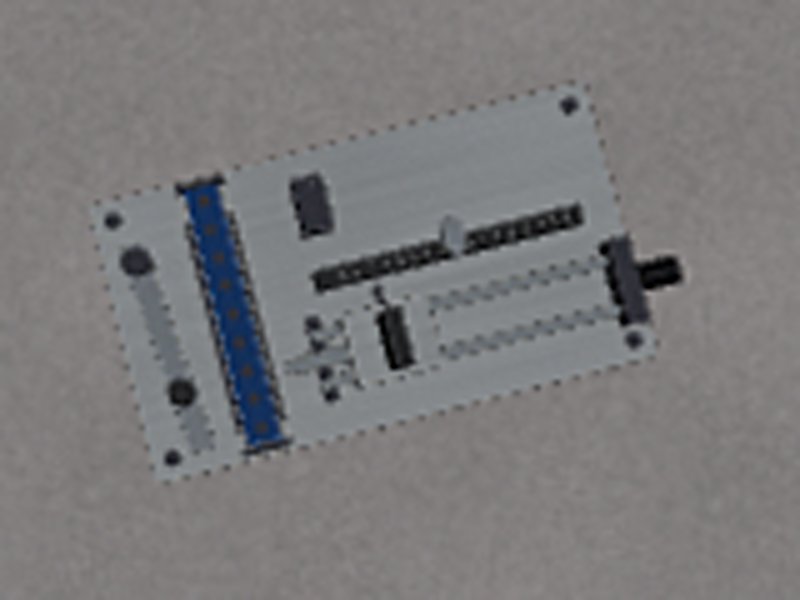

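View pics/b.png

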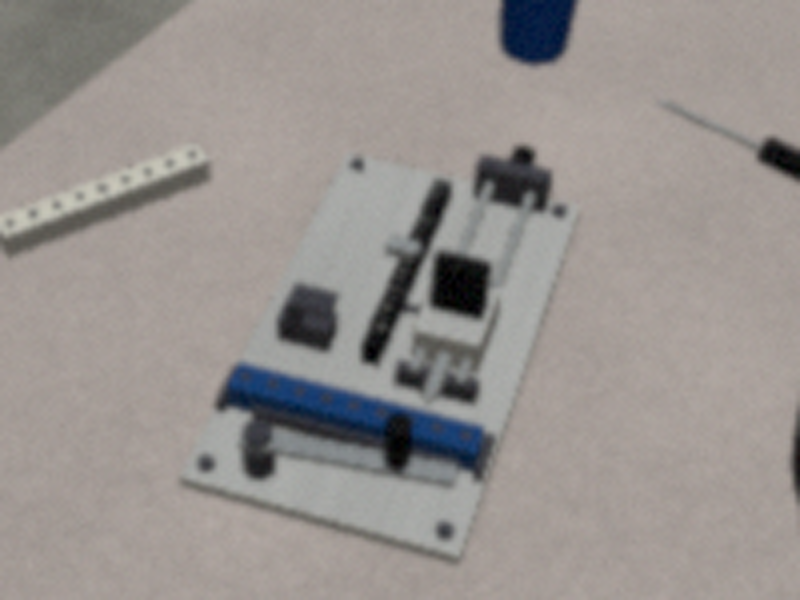

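View pics/t0.png

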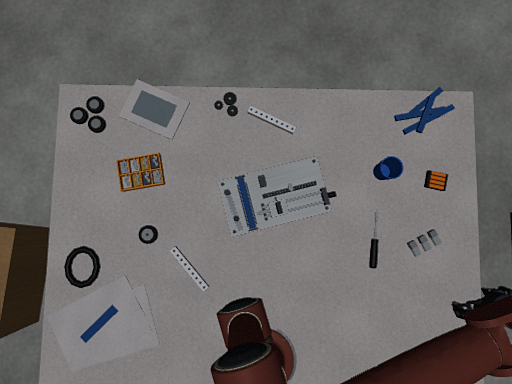

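The top crop shows the jig with its plate corners at about (95,203), (580,80), (657,352), (165,483). The hasp is wide open on the left, the marker clip is at (452,235) and the handle at (395,338). I'll fit the jig pose from both views.

```bash
cat >> h.py <<'E'
from scipy.spatial.transform import Rotation as R
from scipy.optimize import least_squares
def rot(q): return R.from_quat([q[1],q[2],q[3],q[0]]).as_matrix()
def proj(n,P,st=None):
    c,K=cam(n); P=np.atleast_2d(P)
    if n=="wrist":
        M=np.array(c["mount"]); Rt=rot(st["tool_rot"]); Rc=Rt@M[:3,:3]; o=Rt@M[:3,3]+st["tool_pos"]
    else: Rc=rot(c["attitude"]); o=np.array(c["origin"])
    q=(P-o)@Rc@K.T; return q[:,:2]/q[:,2:]
def J(p,pt):
    pt=np.atleast_2d(pt); c,s=np.cos(p[2]),np.sin(p[2])
    return np.c_[p[0]+c*pt[:,0]-s*pt[:,1],p[1]+s*pt[:,0]+c*pt[:,1],pt[:,2]]
E
python3 - <<'E'
from h import *
C=np.array([[.1,.18,.012],[.1,-.18,.012],[-.1,-.18,.012],[-.1,.18,.012]])
T=np.array([[95,203],[580,80],[657,352],[165,483]])/5+[200,140]-.4
S=np.array([[182,482],[355-10,155],[580,210],[460,560]])/4+[170,120]-.4
f=lambda p:np.r_[(proj("top",J(p,C))-T).ravel(),(proj("side",J(p,C))-S).ravel()]
r=least_squares(f,[.45,-.02,.2]);p=r.x;print(p,np.degrees(p[2]));print(f(p).reshape(-1,2).round(1).tolist())
np.save("jig.npy",p)
# hasp angle
kT=np.array([[181,390]])/5+[200,140]-.4;kS=np.array([[398,425]])/4+[170,120]-.4
k=lambda a,z:J(p,[.05-.095*np.sin(a),.155-.095*np.cos(a),z])
a=least_squares(lambda a:np.r_[(proj("top",k(a[0],.088))-kT).ravel()],[1.4]).x;print("a top",a)
print(proj("side",np.r_[k(a[0],.088),k(a[0],.046)])*4-np.array([170,120])*4)
mT=np.array([[449,252]])/5+[200,140]-.4
print("marker y",[(y,((proj("top",J(p,[-.006,y,.038]))-[200,140])*5).round(0).tolist()) for y in(-.035,-.045,-.055,-.065)])
print("pts",J(p,[[.05,.155,.068],[-.045,0,.083]]),k(a[0],.068), J(p,[[0,.1,.036]]))
print("handle chk",(proj("top",J(p,[-.045,0,.098]))-[200,140])*5)
E
```

```text
[ 0.55473841 -0.03365094  0.27380353] 15.687786891682146
[[-1.8, 1.4], [0.4, 0.4], [0.4, 1.0], [-1.7, 1.2], [-1.2, -1.4], [-0.4, -1.1], [-0.3, -1.6], [0.2, -1.2]]
a top [1.44831426]
[[398.12232812 417.01121926]
 [395.76512246 457.71759615]]
marker y [(-0.035, [[423.0, 274.0]]), (-0.045, [[438.0, 270.0]]), (-0.055, [[452.0, 267.0]]), (-0.065, [[466.0, 263.0]])]
pts [[ 0.56096462  0.12909498  0.068     ]
 [ 0.51141469 -0.04581872  0.083     ]] [[0.47332702 0.09242551 0.068     ]] [[0.52769889 0.062624   0.036     ]]
handle chk [[394.90997811 338.24465531]]
```

Call:
{"method": "play_rows", "body": {"linear": [[0.016,0.053,0],[0.016,0.053,0],[0.016,0.053,0],[0.016,0.053,0],[0.016,0.053,0],[0.016,0.053,0],[0.016,0.053,0],[0.016,0.053,0]], "turn": [0,0,0,0,0,0,0,0]}}

```text
time: 2.6
tool_pos: [0.3904, -0.1417, 0.2316]
tool_rot: [0.0, 0.977, 0.214, 0.001]
contact_force: [0.9, -0.5, 0.1]
gripper_width: 1.0
grasp_force: 0.0
```

Call:
{"method": "play_rows", "body": {"linear": [[0.016,0.053,0],[0.016,0.053,0],[0.016,0.053,0],[0.016,0.04,0],[0,0,0],[0,0,0]], "turn": [-2,0,0,0,0,0]}}

```text
time: 3.35
tool_pos: [0.454, 0.0554, 0.2313]
tool_rot: [0.0, 0.98, 0.198, -0.0]
contact_force: [0.3, 0.0, -0.2]
gripper_width: 1.002
grasp_force: 0.0
```

Run:
```python
from h import *
st=state();im=save("wrist","w0.png");print(st["tool_pos"],st["tool_rot"],st["joint_pos"],st["contact_force"])
im=cv2.resize(im,None,fx=1.5,fy=1.5);cv2.imwrite("pics/w0.png",im[:,:,::-1])
p=np.load("jig.npy")
for n,P in dict(hinge=[.05,.155,.052],knob=[.05-.095*np.sin(1.448),.155-.095*np.cos(1.448),.088],beamR=[.09,.1,.036],beamL=[-.09,.1,.036],handle=[-.045,0,.098],rail=[.008,0,.032],catch=[.055,.029,.055]).items(): print(n,(proj("wrist",J(p,P),st)*1.5).round(0))
```

```text
[0.45397009 0.05539511 0.23125046] [ 2.04585580e-04  9.80253787e-01  1.97743369e-01 -1.74901916e-04] [-4.12427055e-02 -3.67424427e-01  1.98677659e+00 -4.81226554e-04
  1.52248287e+00  1.13146631e+00] [ 0.27966329  0.0362275  -0.23517473]
hinge [[335.  68.]]
knob [[333. 230.]]
beamR [[431.  16.]]
beamL [[393. 293.]]
handle [[577. 265.]]
rail [[556. 171.]]
catch [[540.  86.]]
```

View pics/w0.png

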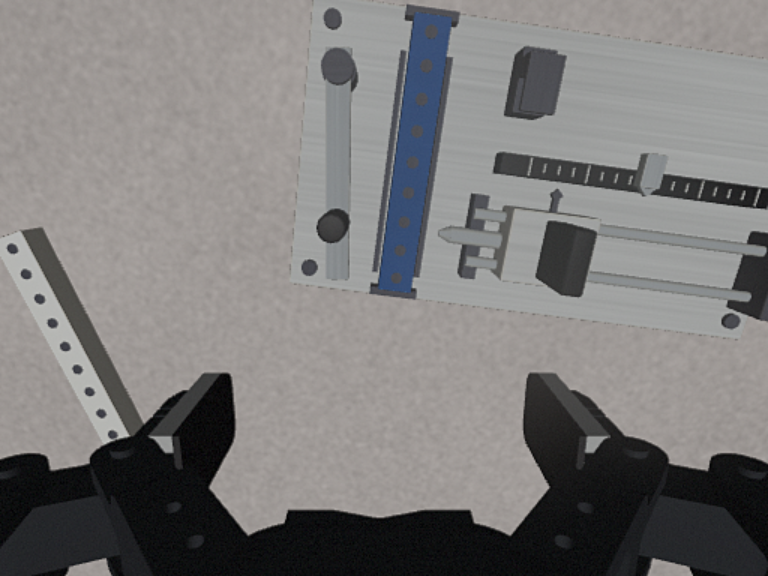

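The wrist view shows the hinge head at (338,67), knob top at (331,229), pointer tip at (556,190) and marker tip at (648,194). Now I'll refine the jig pose.

Run:
```python
from h import *
st=state();p0=np.load("jig.npy")
C=np.array([[-.1,.18,.012],[-.1,-.18,.012],[-.09,.1,.036],[.05,.155,.052]])
U=np.array([[290.5,282],[741,339],[395,290],[338,67]])/1.5
f=lambda p:(proj("wrist",J(p,C),st)-U).ravel()
p=least_squares(f,p0).x;print(p,np.degrees(p[2]),f(p).round(1))
def back(u,z,q0=(0,0)): return least_squares(lambda v:(proj("wrist",J(p,[v[0],v[1],z]),st)-np.array(u)/1.5).ravel(),[0,0]).x
print("pointer",back([556,190],.038),"marker",back([648,194],.038))
k=back([331,229],.088);print("knob",k,np.arctan2(.05-k[0],.155-k[1]),np.hypot(k[0]-.05,k[1]-.155))
np.save("jig.npy",p)
a=np.arctan2(.05-k[0],.155-k[1])
for aa in np.r_[a,np.arange(1.35,-.01,-.15)]:
  print(round(aa,3),J(p,[.05-.095*np.sin(aa),.155-.095*np.cos(aa),.068])[0].round(4),"tan deg",np.degrees(p[2]-aa).round(1))
print("handle",J(p,[-.045,0,.08]),"toolyaw",2*np.degrees(np.arctan2(st["tool_rot"][2],st["tool_rot"][1]))-90)
```

```text
[ 0.55634782 -0.03559977  0.27059052] 15.503694543494841 [-0.7  0.8  0.4  0.1  0.2  0.6  0.1 -1. ]
pointer [-0.00571149  0.00126789] marker [-0.00036007 -0.06153825]
knob [-0.04513288  0.14626502] 1.4792343664417271 0.09553305199157415
1.479 [0.4743 0.0935 0.068 ] tan deg -69.3
1.35 [0.4793 0.0823 0.068 ] tan deg -61.8
1.2 [0.487  0.0703 0.068 ] tan deg -53.3
1.05 [0.4963 0.0595 0.068 ] tan deg -44.7
0.9 [0.5072 0.0503 0.068 ] tan deg -36.1
0.75 [0.5193 0.0428 0.068 ] tan deg -27.5
0.6 [0.5324 0.0372 0.068 ] tan deg -18.9
0.45 [0.5461 0.0337 0.068 ] tan deg -10.3
0.3 [0.5603 0.0322 0.068 ] tan deg -1.7
0.15 [0.5745 0.0328 0.068 ] tan deg 6.9
0.0 [0.5885 0.0356 0.068 ] tan deg 15.5
handle [[ 0.51298522 -0.0476283   0.08      ]] toolyaw -67.24933031301782
```

Call:
{"method": "play_rows", "body": {"linear": [[0.01,0.019,-0.01],[0.0103,0.0191,-0.04],[0,0,-0.05],[0,0,-0.05],[0,0,-0.019],[0,0,0]], "turn": [-2,0,0,0,0,0]}}

```text
time: 4.15
tool_pos: [0.4728, 0.0925, 0.0605]
tool_rot: [-0.0, 0.984, 0.179, -0.002]
contact_force: [1.0, -0.5, -0.0]
gripper_width: 1.004
grasp_force: 0.0
```

Call:
{"method": "play_rows", "body": {"linear": [[0,0,0],[0,0,0],[0,0,0],[0,0,0]], "turn": [0,0,0,0], "hand": 0.022}}

```text
time: 4.65
tool_pos: [0.4748, 0.0938, 0.0629]
tool_rot: [0.0, 0.984, 0.181, 0.001]
contact_force: [0.4, -0.5, -0.6]
gripper_width: 0.259
grasp_force: 0.0
```

Run:
```python
from h import *
st=state();save("wrist","w1.png");print(st["tool_pos"],st["contact_force"],st["gripper_width"])
```

```text
[0.47476971 0.09378259 0.0628852 ] [ 0.44940527 -0.45986729 -0.62294548] 0.25948998168108817
```

View pics/w1.png

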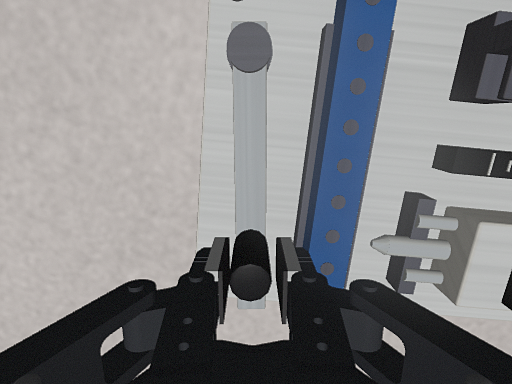

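The knob sits centred between the pads at (250,265). I'll swing it closed.

Call:
{"method": "play_rows", "body": {"linear": [[0.005,-0.0112,0],[0.0077,-0.012,0],[0.0093,-0.0108,0],[0.0109,-0.0092,0],[0.0121,-0.0075,0],[0.0131,-0.0056,0],[0.0137,-0.0035,0],[0,0,0]], "turn": [7.5,8.6,8.6,8.6,8.6,8.6,8.6,0]}}

```text
time: 5.7
tool_pos: [0.5468, 0.0338, 0.0624]
tool_rot: [0.0, 0.767, 0.641, 0.0]
contact_force: [0.3, -0.4, -0.2]
gripper_width: 0.257
grasp_force: 0.0
```

Call:
{"method": "play_rows", "body": {"linear": [[0.0142,-0.0015,0],[0.0142,0.0006,0],[0.014,0.0028,0],[0.003,0.0008,0],[0,0,0]], "turn": [8.6,8.6,8.6,0,0]}}

```text
time: 6.32
tool_pos: [0.5899, 0.0363, 0.0619]
tool_rot: [-0.001, 0.606, 0.796, -0.002]
contact_force: [-4.4, -1.9, 1.6]
gripper_width: 0.259
grasp_force: 2.4
```

Call:
{"method": "play_rows", "body": {"linear": [[0.002,0.0006,0],[0.002,0.0006,0],[0,0,0],[0,0,0]], "turn": [0,0,0,0]}}

```text
time: 6.82
tool_pos: [0.5902, 0.0364, 0.0616]
tool_rot: [-0.004, 0.605, 0.796, -0.006]
contact_force: [-16.7, -6.4, 11.0]
gripper_width: 0.255
grasp_force: 9.1
```

Run:
```python
from h import *
st=state();save("wrist","w2.png");print(st["tool_pos"],st["contact_force"],st["joint_pos"].round(2))
```

```text
[0.59015395 0.03635809 0.06156409] [-16.6511825   -6.42031786  11.03539735] [-0.06  0.15  1.81 -0.    1.2  -0.33]
```

View pics/w2.png

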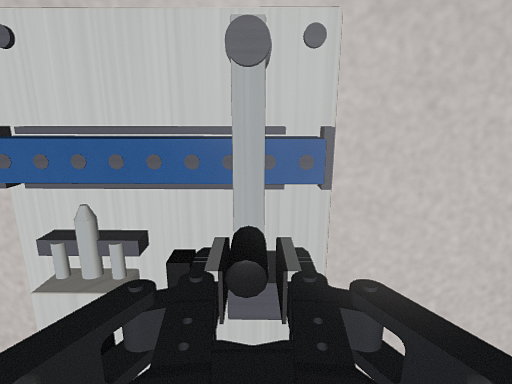

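The force rise shows the hasp is against its hard stop in the catch. I'll back off, open a bit and lift.

Call:
{"method": "play_rows", "body": {"linear": [[-0.004,-0.0012,0],[0,0,0],[0,0,0.02],[0,0,0.05],[0,0,0.05],[0,0,0],[0,0,0]], "turn": [0,0,0,0,0,0,0], "hand": 0.035}}

```text
time: 7.75
tool_pos: [0.5919, 0.0368, 0.1833]
tool_rot: [0.001, 0.604, 0.797, 0.0]
contact_force: [-0.2, 0.5, -0.7]
gripper_width: 0.407
grasp_force: 0.0
```

Call:
{"method": "play_rows", "body": {"linear": [[-0.009,-0.01,0],[-0.009,-0.01,0],[-0.009,-0.01,0],[-0.009,-0.01,0],[-0.009,-0.01,0],[-0.009,-0.01,0],[-0.009,-0.01,0],[-0.008,-0.007,0]], "turn": [-10.5,-10.5,-10.5,-10.5,-10.5,-10.5,-10.5,-10.5], "hand": 0.06}}

```text
time: 8.75
tool_pos: [0.5192, -0.0404, 0.1802]
tool_rot: [-0.001, 0.983, 0.185, -0.002]
contact_force: [0.1, -0.1, 0.8]
gripper_width: 0.703
grasp_force: 0.0
```

Call:
{"method": "play_rows", "body": {"linear": [[-0.008,-0.0074,-0.01],[0,0,0],[0,0,0]], "turn": [-6,0,0]}}

```text
time: 9.12
tool_pos: [0.5124, -0.0474, 0.1716]
tool_rot: [-0.0, 0.991, 0.137, -0.001]
contact_force: [0.5, 0.9, 0.6]
gripper_width: 0.701
grasp_force: 0.0
```

Run:
```python
from h import *
st=state();im=save("wrist","w3.png");print(st["tool_pos"],"yaw",2*np.degrees(np.arctan2(st["tool_rot"][2],st["tool_rot"][1]))-90)
cv2.imwrite("pics/w3.png",cv2.resize(im,None,fx=1.5,fy=1.5)[:,:,::-1])
p=np.load("jig.npy")
print(proj("wrist",J(p,[[-.025,.007,.098],[-.025,-.007,.098],[-.065,.007,.098],[-.065,-.007,.098],[-.0057,0,.038],[-.0004,-.0615,.038]]),st)*1.5)
```

```text
[ 0.51238824 -0.04744702  0.17161449] yaw -74.22407509651063
[[363.64997171 273.78930211]
 [394.20515938 273.9576663 ]
 [363.85731275 355.55072931]
 [393.04478151 355.70762151]
 [379.10019104 218.89968609]
 [487.9743104  210.03857118]]
```

View pics/w3.png

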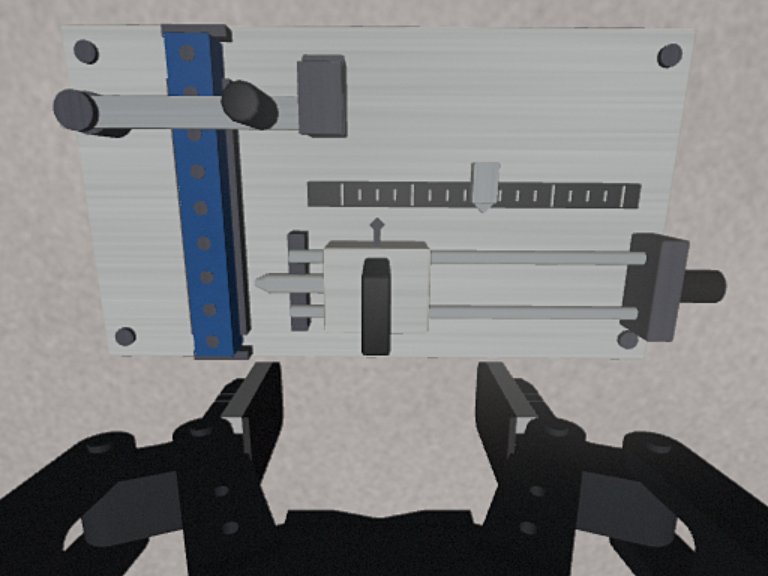

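The hasp lies in the catch; the handle top spans columns 362–391. The pointer tip is at (377,219) and the marker tip at (483,212), so about 60 mm of travel. I'll descend and grip.

Call:
{"method": "play_rows", "body": {"linear": [[0,0,-0.04],[0,0,-0.04],[0,0,-0.027],[0,0,0],[0,0,0]], "turn": [0,0,0,0,0]}}

```text
time: 9.8
tool_pos: [0.5138, -0.0478, 0.0667]
tool_rot: [0.0, 0.991, 0.137, 0.001]
contact_force: [0.8, -0.9, 0.5]
gripper_width: 0.705
grasp_force: 0.0
```

Call:
{"method": "play_rows", "body": {"linear": [[0,0,0],[0,0,0],[0,0,0],[0,0,0],[0,0,0],[0,0,0]], "turn": [0,0,0,0,0,0], "hand": 0.0}}

```text
time: 10.55
tool_pos: [0.5132, -0.0473, 0.0665]
tool_rot: [-0.0, 0.991, 0.136, 0.001]
contact_force: [-2.1, 3.6, 5.6]
gripper_width: 0.153
grasp_force: 59.9
```

Call:
{"method": "play_rows", "body": {"linear": [[0.0021,-0.0077,0],[0.0021,-0.0077,0],[0.0022,-0.0077,0],[0.0021,-0.0077,0],[0.0022,-0.0077,0],[0.0021,-0.0077,0],[0.0022,-0.0078,0],[0,0,0]], "turn": [0,0,0,0,0,0,0,0]}}

```text
time: 11.55
tool_pos: [0.5277, -0.1001, 0.0665]
tool_rot: [-0.002, 0.991, 0.136, 0.0]
contact_force: [-4.2, 9.7, 9.4]
gripper_width: 0.151
grasp_force: 60.4
```

Call:
{"method": "play_rows", "body": {"linear": [[0,0,0],[0,0,0]], "turn": [0,0]}}

```text
time: 11.8
tool_pos: [0.5277, -0.0997, 0.0665]
tool_rot: [-0.002, 0.991, 0.136, 0.0]
contact_force: [-4.8, 9.3, 9.3]
gripper_width: 0.154
grasp_force: 60.5
```

Run:
```python
from h import *
st=state();im=save("wrist","w4.png");print(st["tool_pos"],st["contact_force"],st["grasp_force"],st["gripper_width"])
s=grab_frame("side");c=cv2.resize(s[150:210,240:320],None,fx=5,fy=5,interpolation=cv2.INTER_CUBIC)
w=cv2.resize(im[0:260,130:390],None,fx=2,fy=2,interpolation=cv2.INTER_CUBIC)
cv2.imwrite("pics/w4.png",w[:,:,::-1])
p=np.load("jig.npy")
g=proj("wrist",J(p,[[-.0004,-.0615,.038],[-.0057,-.0615,.038],[-.0057,-.0515,.038]]),st);print((g-[130,0])*2)
```

```text
[ 0.52766802 -0.09973508  0.0665483 ] [-4.81987621  9.27225885  9.25277516] 60.45753479003906 0.15403868153920725
[[272.24270994 312.3217062 ]
 [271.95209637 332.08898207]
 [234.72659654 331.92897408]]
```

View pics/w4.png

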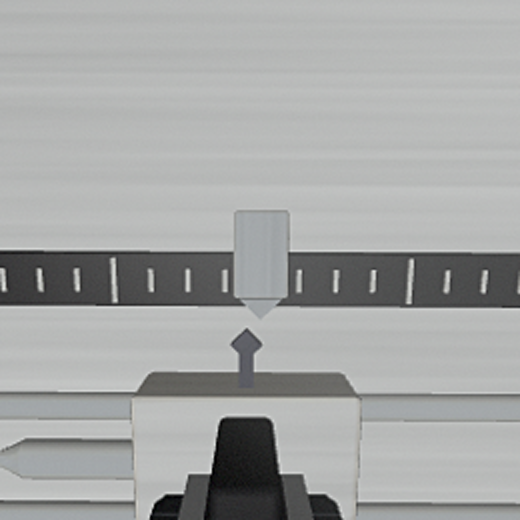

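The pointer tip is at (246,329) and the marker tip at (260,319), so about 3.8 mm remains.

Call:
{"method": "play_rows", "body": {"linear": [[0.0005,-0.0019,0],[0.0005,-0.0019,0],[0,0,0],[0,0,0],[0,0,0]], "turn": [0,0,0,0,0]}}

```text
time: 12.52
tool_pos: [0.5286, -0.1033, 0.0665]
tool_rot: [-0.002, 0.991, 0.136, -0.0]
contact_force: [-4.9, 10.6, 8.9]
gripper_width: 0.157
grasp_force: 60.5
```

Run:
```python
from h import *
st=state();im=save("wrist","w5.png");print(st["tool_pos"],st["contact_force"],st["grasp_force"])
w=cv2.resize(im[0:260,130:390],None,fx=2,fy=2,interpolation=cv2.INTER_CUBIC)
cv2.imwrite("pics/w5.png",w[:,:,::-1])
```

```text
[ 0.52859488 -0.10325193  0.06652041] [-4.88974807 10.61961149  8.87157723] 60.453473925590515
```

View pics/w5.png

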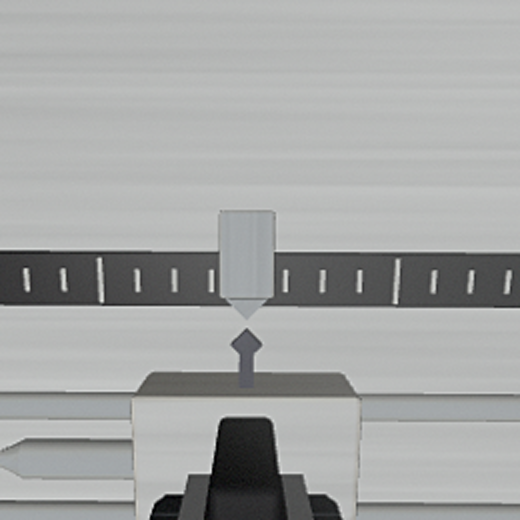

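The pointer (246,329) and the marker tip (247,319) are in line, and the grip is holding at 60 N. I'll hand it in.

```bash
python3 -c "
from plant import *
print(job_done())"
```

```text
the job is handed in; nothing more can be done
None
```

The job is handed in: the hasp is home in its catch, and the gripper is holding the slide with its pointer in line with the marker's point (within about 0.5 mm in the last picture). The hand-in call gave no verdict.

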